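# Find the empty well and push its flap open

## Robot

A 7-joint arm with a two-finger parallel gripper is mounted at the origin on a cart in front of the work surface, level with it; the furniture and walls round the work are solid. World frame = base frame: x ahead of the robot, y to its left, z up, the work surface at z = 0. Lengths are in m, angles in rad, forces in N, time in s.
With the tool pointing down it reaches from about 0.4 to 0.875 m from the base axis. Payload 19.3 kg.
Tool frame: the origin (TCP) lies at the very end of the fingers, on their centre line; the grasp point (between the pads) lies 19 mm behind it; z points along the fingers, y is the direction in which the jaws open and shut (so a half turn about z gives the same grasp; the last joint's range is limited). The gripper opens to 85 mm and grips with 20 to 120 N. Pads are 22 mm wide; open, the fingers measure 114 mm over their backs; the gripper's body (76 mm by 85 mm) begins 54 mm behind the grasp point. The pads swing forward as they close: fully open they stand 13 mm farther back than shut.
Start: joints at [-1.328, 0.521, -0.036, 1.599, 0.021, 1.021, -0.113], TCP at [0.192, 0.595, 0.231] pointing down, gripper open.
Joint ranges: [-2.91, 2.91], [-0.3, 2.13], [-1.5, 1.42], [0.17, 2.43], [-1.26, 4.41], [0.16, 1.93], [-2.52, 2.52]. Speed limits (rad/s): [1.89, 1.89, 2.39, 2.39, 3.01, 3.01, 3.01].

## Interface

Orientations are given as [roll, pitch, yaw] about the fixed x, y, z axes, in that order (R = Rz(yaw) Ry(pitch) Rx(roll)).
In Python, from workcell import bot gives the robot as it stands. The module is installed in compiled form; this text tells all that it offers.
- The arm moves only by the shell command python3 -m inch 'ROWS' [FORCE]. ROWS is JSON, a list of rows, each an object of numbers: "dx", "dy", "dz": the shift along the tool's x, y, z in mm; "rx", "ry", "rz": the turn, a rotation vector about the tool's x, y, z in rad; "hand": the closure, from -1 (fully open) to 1 (shut), so that 0 is half open. In form: [{"dx": .., "dy": .., "dz": .., "rx": .., "ry": .., "rz": .., "hand": ..}, ...]. A call has 1 to 10 rows; each row shifts and turns the commanded pose from where the row before left it, along the tool's axes as they then stand; what a row does not reach is not made up. A row lasts 1/10 s, in which the tool goes at most 50 mm and 8.59 degrees, less where a joint would pass 70% of its speed; a pose out of reach is approached as far as the arm can. A call with a gripper value outside its range is refused whole. The fingers move at their own pace and stop on an object; FORCE is the grip in N (left out, the last holds). Time passes only in rows, so rows that do not move let the fingers close. It gives the time, the measured TCP pose, the force and the opening at its end, in the units of the state.
- bot.observe(): the state, without advancing time (a new reading comes with each control period).
- bot.grab_frame(name): name is "scene" or "top" or "wrist"; returns (picture, depth): 480x640x3 uint8, red, green, blue; 480x640 float32, m along the optical axis (not along the pixel's ray), 0 where there is no reading.
- bot.get_calibration(name): a dict with "vertical_fov" (degrees; the focal length in pixels is half the picture's height over the tangent of half this angle, whatever the lens; pixels are square), "cx", "cy" (the principal point, pixels), "k1" (the pictures are not rectified: a ray, as slopes to the right and down, at radius r is drawn at 1 + k1 r^2 times it, then the intrinsics apply), "origin" and "orientation" of the camera in the world. Camera axes: x right, y down, z forward; pixel columns grow to the right and rows downward; lengths in m; the calibration is good to about 2 mm. A picture is of the moment at which its call begins: read the wrist's pose just before it. get_calibration takes no time and is no camera call; for the wrist camera it gives the pose at the moment of the call.
- bot.job_done(): hands the job in, once; it reports no verdict.
Trained networks look in the newest picture that a camera, given by its name, has taken for a name from the list of things; names that differ only in an ending like _2 or _b are one class to them, and where a whole thing is asked for, a point or a joint stands for the part that bears it (a point fixed in the world has none). Each returns a list of dicts, best first, with "score" (0 to 1); they miss things now and then, are a little off and sometimes report something else, mostly with a low value. They report only what shows in the picture. A call takes as long as a camera call.
- bot.trace(camera, target): "region" (480x640 bool, what is visible of it) and "box" ([left, top, right, bottom] in pixels, round what is visible of it).
- bot.tip_of(camera, target): "centre" ([row, column] in pixels: a listed point, or the origin of a listed thing).
The state is a dict: "clock": time; "qpos": joint angles; "qd": joint speeds; "joint_efforts": joint torques, N m; "position": TCP position; "tool_rot": TCP orientation; "force": force on the tool from outside, world axes, zero at the start; "moment": the same for the moment, N m; "grip_width": finger opening in m.
Only numpy, scipy, OpenCV 4.12 (cv2) and the standard library are available. Lean on these libraries where they do the work, as an engineer would, in place of code of your own. Each camera call takes 0.05 s, during which the arm holds its last target.

## Task

Three of the four wells in the blue box are packed full, so their flaps do not give. Press gently on the black pads of the flaps with the fingertips until you find the one flap that rocks, then push that flap down well open, near its stop, and leave it standing open. Do not lift a flap by its raised far end, do not press hard, and leave the things around the box where they are.

Things in the scene. Friction and masses are not known exactly. Their poses are not given: they have to be found in the camera images.
- hatch_box: Low blue steel storage box fixed to the table, 130 (x) x 400 (y) x 90 mm high, on 10 mm feet, origin at the centre of its underside; z up, -x towards the robot, y along the row of four wells (centres at y = +144, +48, -48, -144 mm in its frame). Each well is 104 x 89 mm, 76 mm deep, covered flush by an identical aluminium flap 100 (x) x 86 (y) x 4 mm.
- flap_1 (a joint): Tilt of flap 1 (1 leftmost, +y; 4 rightmost), rad: 0 shut, grows as its robot-side edge goes down into the well, 0.95 at the stop. Axis level, along the box's y, 75 mm from the robot-side edge, 25 mm from the far edge. Blocks under three flaps keep them still; the flap of the empty well (which one varies, unseen) gives at 2 to 4 N on its pad and stays open once well open.
- flap_1_press (a point): Centre of the black rubber pad (18 x 56 mm, level with the flap's top) on flap 1, 55 mm on the robot side of its axis, 20 mm from its robot-side edge; moves with the flap. 90 mm above the table when shut.
- flap_1_hinge (a point): Midpoint of the axis of flap 1, fixed to the box: 78 mm above the table, 12 mm below the shut flap's top, x = +25 mm in the box's frame. The flap's far end, 25 mm long beyond the axis, rises about 20 mm out of the box as the flap opens.
- flap_2 (a joint): Tilt of flap 2 (1 leftmost, +y; 4 rightmost), rad: 0 shut, grows as its robot-side edge goes down into the well, 0.95 at the stop. Axis level, along the box's y, 75 mm from the robot-side edge, 25 mm from the far edge. Blocks under three flaps keep them still; the flap of the empty well (which one varies, unseen) gives at 2 to 4 N on its pad and stays open once well open.
- flap_2_press (a point): Centre of the black rubber pad (18 x 56 mm, level with the flap's top) on flap 2, 55 mm on the robot side of its axis, 20 mm from its robot-side edge; moves with the flap. 90 mm above the table when shut.
- flap_2_hinge (a point): Midpoint of the axis of flap 2, fixed to the box: 78 mm above the table, 12 mm below the shut flap's top, x = +25 mm in the box's frame. The flap's far end, 25 mm long beyond the axis, rises about 20 mm out of the box as the flap opens.
- flap_3 (a joint): Tilt of flap 3 (1 leftmost, +y; 4 rightmost), rad: 0 shut, grows as its robot-side edge goes down into the well, 0.95 at the stop. Axis level, along the box's y, 75 mm from the robot-side edge, 25 mm from the far edge. Blocks under three flaps keep them still; the flap of the empty well (which one varies, unseen) gives at 2 to 4 N on its pad and stays open once well open.
- flap_3_press (a point): Centre of the black rubber pad (18 x 56 mm, level with the flap's top) on flap 3, 55 mm on the robot side of its axis, 20 mm from its robot-side edge; moves with the flap. 90 mm above the table when shut.
- flap_3_hinge (a point): Midpoint of the axis of flap 3, fixed to the box: 78 mm above the table, 12 mm below the shut flap's top, x = +25 mm in the box's frame. The flap's far end, 25 mm long beyond the axis, rises about 20 mm out of the box as the flap opens.
- flap_4 (a joint): Tilt of flap 4 (1 leftmost, +y; 4 rightmost), rad: 0 shut, grows as its robot-side edge goes down into the well, 0.95 at the stop. Axis level, along the box's y, 75 mm from the robot-side edge, 25 mm from the far edge. Blocks under three flaps keep them still; the flap of the empty well (which one varies, unseen) gives at 2 to 4 N on its pad and stays open once well open.
- flap_4_press (a point): Centre of the black rubber pad (18 x 56 mm, level with the flap's top) on flap 4, 55 mm on the robot side of its axis, 20 mm from its robot-side edge; moves with the flap. 90 mm above the table when shut.
- flap_4_hinge (a point): Midpoint of the axis of flap 4, fixed to the box: 78 mm above the table, 12 mm below the shut flap's top, x = +25 mm in the box's frame. The flap's far end, 25 mm long beyond the axis, rises about 20 mm out of the box as the flap opens.
- tape_measure: Bystander: yellow and black tape measure, 34 x 78 x 64 mm high, loose, standing behind the box; origin at the centre of its underside.
- marker: Bystander: white marker pen with a blue cap, 130 mm long, 18 mm thick, loose, lying behind the box; origin at the centre of its underside.
- handle_block: Bystander: light brown wooden block, 34 x 130 x 26 mm high, loose, lying behind the box; origin at the centre of its underside.

How it is judged:
By the outcome, as a careful person would: the job done as asked, in the order asked, and still so for the second after the job is handed in, with the robot touching nothing.
It also fails if it takes over 45 s, if anything falls off the work surface, if the arm or the gripper's body presses on something with over 40 N, if the wrist force passes 120 N, or if a joint passes its speed limit or range.

## Working session

There is one attempt and no reset: what is moved stays moved. The work goes in short steps, Python scripts to look and compute and a shell command to move; the robot and the scene stay as the last step left them, time stands still between calls to the robot, and variables do not carry over. Pictures are saved under pics/ and viewed, and the job is handed in when it is done.

```bash
mkdir -p pics
cat > h.py <<'E'
import numpy as np, cv2
from workcell import bot
from scipy.spatial.transform import Rotation as R
def K(c):
    f=240/np.tan(np.radians(c["vertical_fov"])/2); return f
def world(c,row,col,depth):
    f=K(c); p=np.array([(col-c["cx"])/f,(row-c["cy"])/f]); u=p.copy()
    for _ in range(20): u=p/(1+c["k1"]*(u@u))
    P=np.array([u[0],u[1],1])*depth
    return np.array(c["origin"])+Rm(c)@P
def Rm(c):
    o=np.array(c["orientation"],float)
    return o if o.shape==(3,3) else R.from_euler("xyz",o).as_matrix()
def onplane(c,row,col,z):
    a=world(c,row,col,1.0); o=np.array(c["origin"]); return o+(a-o)*(z-o[2])/(a[2]-o[2])
E
python3 - <<'E'
from h import *
s=bot.observe(); print({k:np.round(v,3) for k,v in s.items()})
for n in ["scene","top"]:
    im,d=bot.grab_frame(n); cv2.imwrite(f"pics/{n}0.png",im[:,:,::-1]); c=bot.get_calibration(n); print(n,c)
    for t in ["flap_1_press","flap_1_hinge","hatch_box"]:
        for r in bot.tip_of(n,t):
            row,col=r["centre"]; z={"flap_1_press":.09,"flap_1_hinge":.078,"hatch_box":0.01}[t]
            dd=d[int(row),int(col)]
            print(t,round(r["score"],2),np.round([row,col],1),np.round(onplane(c,row,col,z),4),np.round(world(c,row,col,dd),4))
E
```

```text
{'clock': np.float64(0.0), 'qpos': array([-1.328,  0.522, -0.036,  1.6  ,  0.021,  1.021, -0.113]), 'qd': array([-0.   , -0.   ,  0.001,  0.002, -0.001,  0.002,  0.   ]), 'joint_efforts': array([-2.0000e-03, -9.2713e+01,  1.9790e+00, -3.6995e+01,  1.8000e-02,
        8.0000e-03,  0.0000e+00]), 'position': array([0.192, 0.594, 0.231]), 'tool_rot': array([-3.14 ,  0.   ,  2.829]), 'force': array([ 0.21 , -0.56 , -1.292]), 'moment': array([-0.031,  0.028,  0.01 ]), 'grip_width': np.float64(0.085)}
scene {'vertical_fov': 53.708600702260995, 'cx': 307.58784519410756, 'cy': 244.09662566390128, 'k1': -0.0032418050538614387, 'origin': array([0.0234364 , 0.38460682, 0.609398  ]), 'orientation': array([-2.18768798,  0.00334357, -2.0203607 ])}
flap_1_press 0.76 [310.5 251.6] [0.559  0.2265 0.09  ] [0.5593 0.2264 0.0897]
flap_1_hinge 0.63 [294.9 241.5] [0.6146 0.225  0.078 ] [0.6035 0.228  0.088 ]
hatch_box 0.63 [308.4 321.9] [0.5903 0.0842 0.01  ] [0.5281 0.1171 0.0758]
hatch_box 0.6 [296.7 238.7] [0.6877 0.211  0.01  ] [0.5997 0.234  0.0894]
top {'vertical_fov': 48.39672145250367, 'cx': 305.6830181355949, 'cy': 239.79364284254407, 'k1': -0.005925244942061362, 'origin': array([0.52262864, 0.06933132, 1.02094143]), 'orientation': array([-2.99672952,  0.04053141, -1.57763787])}
hatch_box 0.64 [278.4 323.5] [0.5963 0.0761 0.01  ] [0.5904 0.0755 0.0903]
```

View pics/scene0.png

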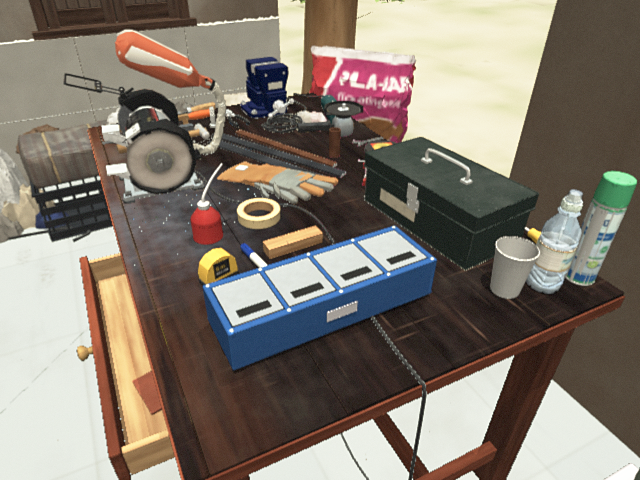

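View pics/top0.png

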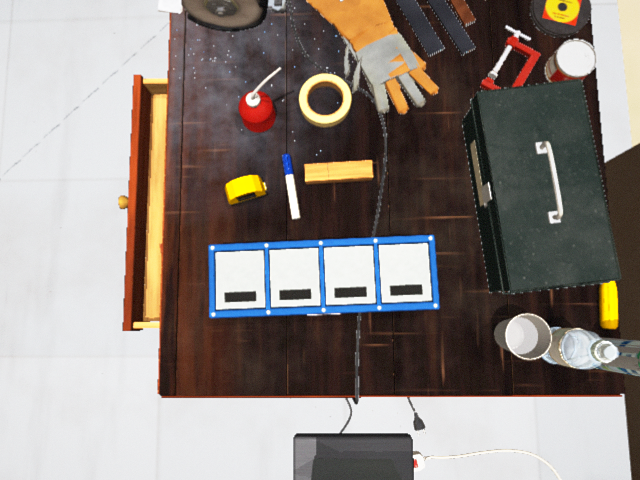

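The scene and top views both show the blue box with four shut flaps. In the top view the pads are near (row, col) (296,240), (294,295), (292,350) and (290,406). The tape, marker and wooden block stand behind the box. Next I'll measure the pads precisely.

Run:
```python
from h import *
im=cv2.imread("pics/top0.png"); c=bot.get_calibration("top")
g=im.max(2); roi=np.zeros_like(g); roi[280:305,215:430]=(g[280:305,215:430]<70)
n,l,st,ce=cv2.connectedComponentsWithStats(roi)
P=[]
for i in range(1,n):
    if st[i,4]>100:
        w=onplane(c,ce[i][1],ce[i][0],.09); rect=cv2.minAreaRect(np.argwhere(l==i)[:,::-1].astype(np.float32)); print(st[i],np.round(ce[i],1),np.round(w,4)); P.append(w)
P=np.array(sorted(P,key=lambda p:-p[1])); print(np.diff(P,axis=0)); d=P[0]-P[-1]; print("len",np.hypot(*d[:2]),"yaw",np.arctan2(-d[0],d[1]))
m=cv2.imread("pics/scene0.png"); c=bot.get_calibration("scene")
g=m.max(2); roi=np.zeros_like(g); pts=np.array([[205,285],[385,230],[435,265],[230,335]]); k=np.zeros_like(g); cv2.fillPoly(k,[pts],1)
n,l,st,ce=cv2.connectedComponentsWithStats(((g<60)&(k>0)).astype(np.uint8))
for i in range(1,n):
    if st[i,4]>60: print(st[i],np.round(onplane(c,ce[i][1],ce[i][0],.09),4))
```

```text
[391 285  31  10 258] [405.8 289.7] [ 0.5696 -0.0663  0.09  ]
[335 288  31   9 253] [350.  291.8] [0.5667 0.0299 0.09  ]
[280 290  31   9 247] [294.8 294.1] [0.5636 0.1258 0.09  ]
[225 292  31  10 245] [240.2 296.4] [0.5605 0.2212 0.09  ]
[[ 0.00316161 -0.09537018  0.        ]
 [ 0.00307668 -0.095927    0.        ]
 [ 0.00287099 -0.09613368  0.        ]]
len 0.2875751723329277 yaw 0.031681479455373814
[388 252  26  12 109] [ 0.5724 -0.0651  0.09  ]
[342 267  29  12 127] [0.5692 0.0301 0.09  ]
[292 283  31  14 141] [0.5659 0.1267 0.09  ]
[237 301  34  15 172] [0.563  0.2227 0.09  ]
```

```bash
python3 -m inch '[{"rz":-0.115,"hand":1},{"rz":-0.115,"hand":1},{"rz":-0.114,"hand":1},{"dx":-10,"dy":-11,"hand":1},{"dx":-20,"dy":-22,"hand":1},{"dx":-28,"dy":-30,"hand":1},{"dx":-28,"dy":-30,"hand":1},{"dx":-28,"dy":-30,"hand":1},{"dx":-28,"dy":-30,"hand":1},{"dx":-28,"dy":-30,"hand":1}]' 20
```

```text
schema error: expected keys dx, dy, dz, rx, ry, rz, hand
```

All keys are required in every row.

```bash
python3 -m inch '[{"dx":0,"dy":0,"dz":0,"rx":0,"ry":0,"rz":-0.115,"hand":1},{"dx":0,"dy":0,"dz":0,"rx":0,"ry":0,"rz":-0.115,"hand":1},{"dx":0,"dy":0,"dz":0,"rx":0,"ry":0,"rz":-0.114,"hand":1},{"dx":-10,"dy":-11,"dz":0,"rx":0,"ry":0,"rz":0,"hand":1},{"dx":-20,"dy":-22,"dz":0,"rx":0,"ry":0,"rz":0,"hand":1},{"dx":-28,"dy":-30,"dz":0,"rx":0,"ry":0,"rz":0,"hand":1},{"dx":-28,"dy":-30,"dz":0,"rx":0,"ry":0,"rz":0,"hand":1},{"dx":-28,"dy":-30,"dz":0,"rx":0,"ry":0,"rz":0,"hand":1},{"dx":-28,"dy":-30,"dz":0,"rx":0,"ry":0,"rz":0,"hand":1},{"dx":-28,"dy":-30,"dz":0,"rx":0,"ry":0,"rz":0,"hand":1}]' 20
```

```text
clock: 1.4
position: [0.3694, 0.4149, 0.2315]
tool_rot: [3.142, 0.0, -3.114]
force: [-0.1, 0.7, 0.4]
grip_width: 0.0002
```

```bash
cat >> h.py <<'E'
PADS=np.array([[.5617,.222,.09],[.5647,.1263,.09],[.568,.030,.09],[.571,-.0657,.09]])
def togo(i,off=-0.005,z=.1):
    s=bot.observe(); T=R.from_euler("xyz",s["tool_rot"]).as_matrix()
    t=PADS[i-1].copy(); t[2]=z; t[:2]+=off*np.array([np.cos(.0317),np.sin(.0317)])
    want=R.from_euler("xyz",[np.pi,0,np.pi+.0317]).as_matrix()
    print("clk",round(s["clock"],2),"pos",np.round(s["position"],4),"rpy",np.round(s["tool_rot"],3),"F",np.round(s["force"],2),"w",round(s["grip_width"],4),"togo mm",np.round(1000*T.T@(t-s["position"]),1),"rot",np.round(R.from_matrix(T.T@want).as_rotvec(),3))
E
python3 -c "from h import *; togo(1)"
```

```text
clk 1.4 pos [0.3694 0.4149 0.2315] rpy [ 3.142  0.    -3.114] F [-0.13  0.7   0.43] w 0.0002 togo mm [-181.8 -198.2  131.5] rot [ 0.     0.    -0.004]
```

```bash
python3 -m inch '[{"dx":-28,"dy":-30,"dz":0,"rx":0,"ry":0,"rz":0,"hand":1},{"dx":-28,"dy":-30,"dz":0,"rx":0,"ry":0,"rz":0,"hand":1},{"dx":-28,"dy":-30,"dz":10,"rx":0,"ry":0,"rz":0,"hand":1},{"dx":-28,"dy":-30,"dz":20,"rx":0,"ry":0,"rz":0,"hand":1},{"dx":-28,"dy":-30,"dz":25,"rx":0,"ry":0,"rz":0,"hand":1},{"dx":-20,"dy":-22,"dz":25,"rx":0,"ry":0,"rz":0,"hand":1},{"dx":-10,"dy":-12,"dz":15,"rx":0,"ry":0,"rz":0,"hand":1},{"dx":0,"dy":0,"dz":0,"rx":0,"ry":0,"rz":0,"hand":1},{"dx":0,"dy":0,"dz":0,"rx":0,"ry":0,"rz":0,"hand":1}]' 20; python3 -c "from h import *; togo(1)"
```

```text
clock: 2.3
position: [0.5432, 0.239, 0.1366]
tool_rot: [3.141, -0.0, -3.111]
force: [-0.4, 0.7, 0.7]
grip_width: 0.0001
clk 2.3 pos [0.5432 0.239  0.1366] rpy [ 3.141 -0.    -3.111] F [-0.36  0.69  0.7 ] w 0.0001 togo mm [-13.  -17.6  36.6] rot [ 0.    -0.    -0.001]
```

```bash
python3 -m inch '[{"dx":-7,"dy":-9,"dz":8,"rx":0,"ry":0,"rz":0,"hand":1},{"dx":-6,"dy":-9,"dz":12,"rx":0,"ry":0,"rz":0,"hand":1},{"dx":0,"dy":0,"dz":11,"rx":0,"ry":0,"rz":0,"hand":1},{"dx":0,"dy":0,"dz":0,"rx":0,"ry":0,"rz":0,"hand":1},{"dx":0,"dy":0,"dz":0,"rx":0,"ry":0,"rz":0,"hand":1}]' 20
python3 - <<'E'
from h import *
togo(1)
for n in ["top","scene"]:
    im,d=bot.grab_frame(n); cv2.imwrite(f"pics/{n}1.png",cv2.resize(im[200:380,180:470,::-1],None,fx=2.5,fy=2.5))
E
```

```text
clock: 2.8
position: [0.5568, 0.2211, 0.1049]
tool_rot: [-3.141, -0.001, -3.11]
force: [0.4, 1.1, -0.1]
grip_width: -0.0
clk 2.8 pos [0.5568 0.2211 0.1049] rpy [-3.141e+00 -1.000e-03 -3.110e+00] F [ 0.37  1.06 -0.11] w -0.0 togo mm [0.  0.7 4.9] rot [-0.    -0.001 -0.   ]
```

View pics/scene1.png

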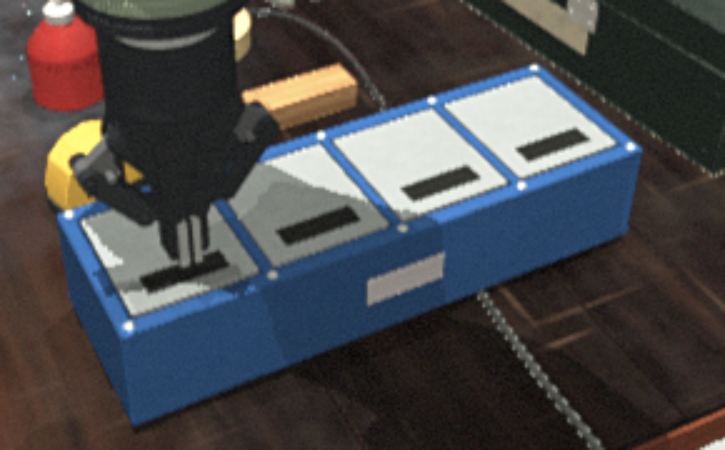

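```bash
python3 -m inch '[{"dx":0,"dy":0,"dz":5,"rx":0,"ry":0,"rz":0,"hand":1},{"dx":0,"dy":0,"dz":5,"rx":0,"ry":0,"rz":0,"hand":1},{"dx":0,"dy":0,"dz":2,"rx":0,"ry":0,"rz":0,"hand":1},{"dx":0,"dy":0,"dz":0,"rx":0,"ry":0,"rz":0,"hand":1}]' 20; python3 -c "from h import *; togo(1)"
```

```text
clock: 3.3
position: [0.5569, 0.2208, 0.0929]
tool_rot: [-3.141, -0.001, -3.11]
force: [-0.4, -0.5, 0.9]
grip_width: -0.0002
clk 3.3 pos [0.5569 0.2208 0.0929] rpy [-3.141e+00 -1.000e-03 -3.110e+00] F [-0.43 -0.48  0.86] w -0.0002 togo mm [ 0.2  1.1 -7.1] rot [-0.    -0.001 -0.   ]
```

The crop shows the closed fingertips directly above flap 1's pad, near (265,190). Now I'll press in small steps.

```bash
for k in 1 2; do :; done; python3 -m inch '[{"dx":0,"dy":0,"dz":1,"rx":0,"ry":0,"rz":0,"hand":1},{"dx":0,"dy":0,"dz":1,"rx":0,"ry":0,"rz":0,"hand":1},{"dx":0,"dy":0,"dz":0,"rx":0,"ry":0,"rz":0,"hand":1}]'; python3 -m inch '[{"dx":0,"dy":0,"dz":1,"rx":0,"ry":0,"rz":0,"hand":1},{"dx":0,"dy":0,"dz":0,"rx":0,"ry":0,"rz":0,"hand":1}]'
```

```text
clock: 3.6
position: [0.5572, 0.2208, 0.0912]
tool_rot: [-3.142, -0.0, -3.11]
force: [-0.0, -1.0, 0.6]
grip_width: -0.0001
clock: 3.8
position: [0.5571, 0.2208, 0.0902]
tool_rot: [-3.142, -0.0, -3.11]
force: [-0.1, -0.7, 0.7]
grip_width: 0.0
```

```bash
python3 -m inch '[{"dx":0,"dy":0,"dz":1,"rx":0,"ry":0,"rz":0,"hand":1},{"dx":0,"dy":0,"dz":0,"rx":0,"ry":0,"rz":0,"hand":1}]'; python3 -c "from h import *; togo(1)"
```

```text
clock: 4.0
position: [0.5572, 0.2208, 0.0897]
tool_rot: [3.142, 0.0, -3.111]
force: [-3.7, -1.1, 6.6]
grip_width: 0.0004
clk 4.0 pos [0.5572 0.2208 0.0897] rpy [ 3.142  0.    -3.111] F [-3.75 -1.13  6.62] w 0.0004 togo mm [  0.4   1.  -10.3] rot [ 0.     0.    -0.001]
```

```bash
python3 -m inch '[{"dx":0,"dy":0,"dz":0.1,"rx":0,"ry":0,"rz":0,"hand":1},{"dx":0,"dy":0,"dz":0,"rx":0,"ry":0,"rz":0,"hand":1}]'; python3 -m inch '[{"dx":0,"dy":0,"dz":-4,"rx":0,"ry":0,"rz":0,"hand":1},{"dx":0,"dy":0,"dz":-8,"rx":0,"ry":0,"rz":0,"hand":1},{"dx":0,"dy":-10,"dz":0,"rx":0,"ry":0,"rz":0,"hand":1},{"dx":0,"dy":-20,"dz":0,"rx":0,"ry":0,"rz":0,"hand":1},{"dx":0,"dy":-25,"dz":0,"rx":0,"ry":0,"rz":0,"hand":1},{"dx":0,"dy":-25,"dz":0,"rx":0,"ry":0,"rz":0,"hand":1},{"dx":0,"dy":-15,"dz":0,"rx":0,"ry":0,"rz":0,"hand":1},{"dx":0,"dy":0,"dz":0,"rx":0,"ry":0,"rz":0,"hand":1},{"dx":0,"dy":0,"dz":0,"rx":0,"ry":0,"rz":0,"hand":1}]'; python3 -c "from h import *; togo(2)"
```

```text
clock: 4.2
position: [0.5572, 0.2209, 0.0896]
tool_rot: [3.142, 0.0, -3.11]
force: [-4.7, -1.4, 9.9]
grip_width: 0.0002
clock: 5.1
position: [0.5602, 0.1262, 0.1013]
tool_rot: [3.141, 0.0, -3.111]
force: [0.3, -0.3, 0.6]
grip_width: 0.0005
clk 5.1 pos [0.5602 0.1262 0.1013] rpy [ 3.141  0.    -3.111] F [ 0.27 -0.32  0.64] w 0.0005 togo mm [ 0.5 -0.   1.3] rot [ 0.     0.    -0.001]
```

Flap 1 holds at 10 N with no movement, so it is packed. Next is flap 2, with contact expected at z≈0.0897.

```bash
python3 -m inch '[{"dx":0,"dy":0,"dz":4,"rx":0,"ry":0,"rz":0,"hand":1},{"dx":0,"dy":0,"dz":4,"rx":0,"ry":0,"rz":0,"hand":1},{"dx":0,"dy":0,"dz":2,"rx":0,"ry":0,"rz":0,"hand":1},{"dx":0,"dy":0,"dz":0,"rx":0,"ry":0,"rz":0,"hand":1}]';python3 -m inch '[{"dx":0,"dy":0,"dz":1,"rx":0,"ry":0,"rz":0,"hand":1},{"dx":0,"dy":0,"dz":0,"rx":0,"ry":0,"rz":0,"hand":1}]';python3 -m inch '[{"dx":0,"dy":0,"dz":0.7,"rx":0,"ry":0,"rz":0,"hand":1},{"dx":0,"dy":0,"dz":0,"rx":0,"ry":0,"rz":0,"hand":1}]'
```

```text
clock: 5.5
position: [0.5598, 0.1262, 0.0907]
tool_rot: [-3.141, -0.001, -3.11]
force: [0.3, 0.5, 0.2]
grip_width: 0.0004
clock: 5.7
position: [0.5601, 0.126, 0.0902]
tool_rot: [3.142, 0.0, -3.11]
force: [0.4, -0.5, 0.4]
grip_width: 0.0
clock: 5.9
position: [0.5601, 0.126, 0.0896]
tool_rot: [3.142, -0.0, -3.11]
force: [-0.8, -0.4, 0.6]
grip_width: -0.0002
```

```bash
python3 -m inch '[{"dx":0,"dy":0,"dz":0.5,"rx":0,"ry":0,"rz":0,"hand":1},{"dx":0,"dy":0,"dz":0,"rx":0,"ry":0,"rz":0,"hand":1}]'
```

```text
clock: 6.1
position: [0.56, 0.126, 0.089]
tool_rot: [3.142, -0.0, -3.11]
force: [-0.9, 1.0, 1.8]
grip_width: -0.0002
```

```bash
python3 -m inch '[{"dx":0,"dy":0,"dz":0.5,"rx":0,"ry":0,"rz":0,"hand":1},{"dx":0,"dy":0,"dz":0,"rx":0,"ry":0,"rz":0,"hand":1}]'
```

```text
clock: 6.3
position: [0.56, 0.1259, 0.0884]
tool_rot: [-3.142, -0.0, -3.11]
force: [-0.5, 0.3, 2.8]
grip_width: -0.0001
```

```bash
python3 -m inch '[{"dx":0,"dy":0,"dz":1,"rx":0,"ry":0,"rz":0,"hand":1},{"dx":0,"dy":0,"dz":0,"rx":0,"ry":0,"rz":0,"hand":1}]'; python3 -m inch '[{"dx":0,"dy":0,"dz":0.4,"rx":0,"ry":0,"rz":0,"hand":1},{"dx":0,"dy":0,"dz":0,"rx":0,"ry":0,"rz":0,"hand":1}]'
```

```text
clock: 6.5
position: [0.5601, 0.1259, 0.0874]
tool_rot: [-3.142, -0.0, -3.11]
force: [-1.2, -0.4, 2.0]
grip_width: 0.0001
clock: 6.7
position: [0.5601, 0.1259, 0.087]
tool_rot: [-3.142, -0.0, -3.11]
force: [-2.0, 0.6, 2.2]
grip_width: -0.0001
```

Flap 2 gives steadily at about 2–3 N, so it is the loose one. I'll push it down in stages and watch the force.

```bash
python3 -m inch '[{"dx":0,"dy":0,"dz":2,"rx":0,"ry":0,"rz":0,"hand":1},{"dx":0,"dy":0,"dz":3,"rx":0,"ry":0,"rz":0,"hand":1},{"dx":0,"dy":0,"dz":3,"rx":0,"ry":0,"rz":0,"hand":1},{"dx":0,"dy":0,"dz":2,"rx":0,"ry":0,"rz":0,"hand":1},{"dx":0,"dy":0,"dz":0,"rx":0,"ry":0,"rz":0,"hand":1}]'; python3 -m inch '[{"dx":0,"dy":0,"dz":3,"rx":0,"ry":0,"rz":0,"hand":1},{"dx":0,"dy":0,"dz":3,"rx":0,"ry":0,"rz":0,"hand":1},{"dx":0,"dy":0,"dz":3,"rx":0,"ry":0,"rz":0,"hand":1},{"dx":0,"dy":0,"dz":0,"rx":0,"ry":0,"rz":0,"hand":1}]'
```

```text
clock: 7.2
position: [0.5601, 0.1259, 0.0767]
tool_rot: [-3.141, -0.0, -3.11]
force: [-0.5, -0.4, 0.3]
grip_width: -0.0003
clock: 7.6
position: [0.5601, 0.1258, 0.0677]
tool_rot: [-3.141, -0.0, -3.11]
force: [0.2, -0.3, 0.1]
grip_width: -0.0002
```

Run:
```python
from h import *
togo(2)
for n in ["scene"]:
    im,d=bot.grab_frame(n); cv2.imwrite(f"pics/{n}2.png",cv2.resize(im[200:380,180:470,::-1],None,fx=2.5,fy=2.5))
```

```text
clk 7.6 pos [0.5601 0.1258 0.0677] rpy [-3.141 -0.    -3.11 ] F [ 0.21 -0.27  0.13] w -0.0002 togo mm [  0.4   0.3 -32.3] rot [-0.    -0.    -0.001]
```

View pics/scene2.png

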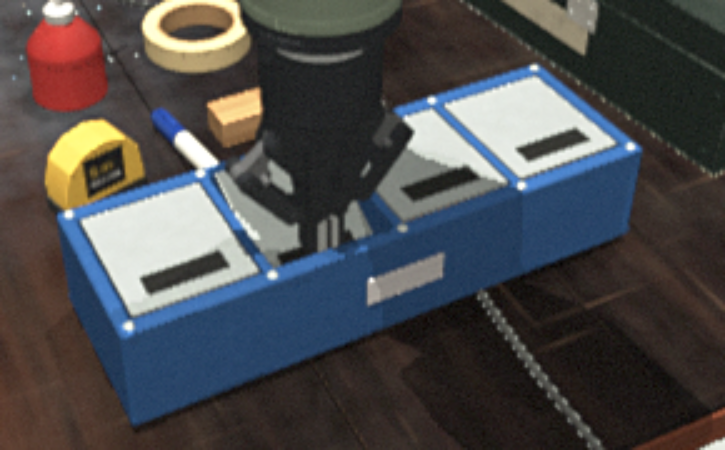

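The crop shows flap 2 tilting down under the fingertips, near (320,250), with its neighbours still shut. I'll continue down.

```bash
python3 -m inch '[{"dx":0,"dy":0,"dz":3,"rx":0,"ry":0,"rz":0,"hand":1},{"dx":-0.5,"dy":0,"dz":3,"rx":0,"ry":0,"rz":0,"hand":1},{"dx":-0.5,"dy":0,"dz":3,"rx":0,"ry":0,"rz":0,"hand":1},{"dx":0,"dy":0,"dz":0,"rx":0,"ry":0,"rz":0,"hand":1}]'; python3 -m inch '[{"dx":-0.5,"dy":0,"dz":3,"rx":0,"ry":0,"rz":0,"hand":1},{"dx":-0.5,"dy":0,"dz":3,"rx":0,"ry":0,"rz":0,"hand":1},{"dx":0,"dy":0,"dz":0,"rx":0,"ry":0,"rz":0,"hand":1}]';  python3 -m inch '[{"dx":-0.5,"dy":0,"dz":2,"rx":0,"ry":0,"rz":0,"hand":1},{"dx":-0.5,"dy":0,"dz":2,"rx":0,"ry":0,"rz":0,"hand":1},{"dx":0,"dy":0,"dz":0,"rx":0,"ry":0,"rz":0,"hand":1}]'
```

```text
clock: 8.05
position: [0.5609, 0.1259, 0.0586]
tool_rot: [-3.141, -0.001, -3.11]
force: [-0.1, 1.1, 0.3]
grip_width: -0.0001
clock: 8.35
position: [0.5619, 0.1259, 0.0526]
tool_rot: [-3.141, -0.001, -3.11]
force: [-0.5, 0.7, 0.3]
grip_width: -0.0003
clock: 8.65
position: [0.563, 0.1259, 0.0488]
tool_rot: [-3.141, -0.0, -3.11]
force: [0.1, 0.1, -0.2]
grip_width: 0.0001
```

Run:
```python
from h import *
togo(2)
for n in ["scene","top"]:
    im,d=bot.grab_frame(n); np.save(f"pics/{n}3.npy",d); cv2.imwrite(f"pics/{n}3.png",cv2.resize(im[200:380,180:470,::-1],None,fx=2.5,fy=2.5))
```

```text
clk 8.65 pos [0.563  0.1259 0.0488] rpy [-3.141 -0.    -3.11 ] F [ 0.06  0.12 -0.15] w 0.0001 togo mm [  3.3   0.3 -51.2] rot [-0.    -0.    -0.001]
```

View pics/scene3.png

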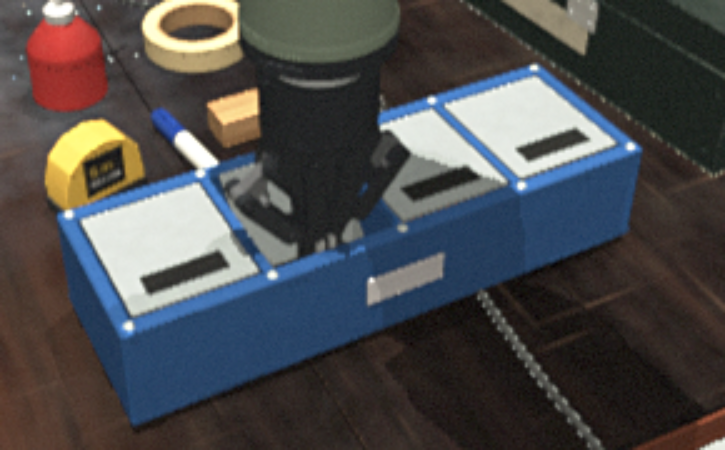

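View pics/top3.png

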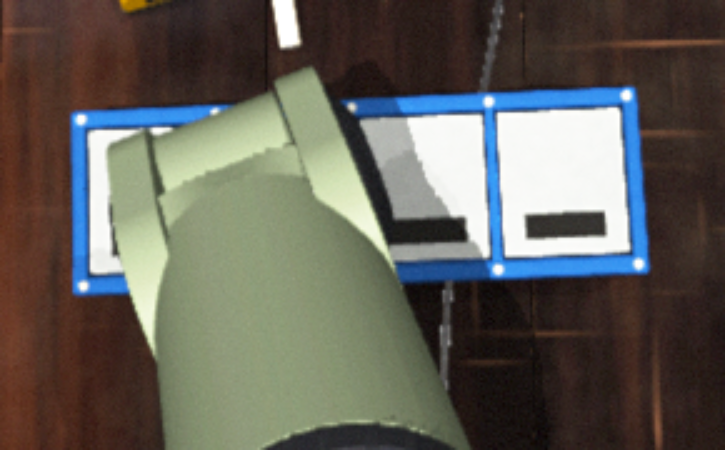

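```bash
cat >> h.py <<'E'
def hframe(P):  # box frame relative to flap 2 hinge line (x mm, y from flap2 centre, z rel 78mm)
    a=.0317; ex=np.array([np.cos(a),np.sin(a)]); ey=np.array([-np.sin(a),np.cos(a)])
    d=P[...,:2]-PADS[1][:2]; return np.stack([1000*d@ex-55,1000*d@ey,1000*P[...,2]-78],-1)
def cloud(c,d):
    r,co=np.mgrid[200:380,180:470]; f=K(c)
    p=cv2.undistortPoints(np.stack([co,r],-1).reshape(-1,1,2).astype(float),np.array([[f,0,c["cx"]],[0,f,c["cy"]],[0,0,1]]),np.array([c["k1"],0,0,0])).reshape(-1,2)
    dd=d[200:380,180:470].reshape(-1,1); return (np.array(c["origin"])+ (np.c_[p,np.ones(len(p))]*dd)@Rm(c).T).reshape(180,290,3)
E
python3 - <<'E'
from h import *
d=np.load("pics/scene3.npy"); c=bot.get_calibration("scene"); q=hframe(cloud(c,d)).reshape(-1,3)
for lo,hi in [(30,41),(-41,-30)]:
    m=(q[:,1]>lo)&(q[:,1]<hi)&(q[:,0]>-76)&(q[:,0]<30)&(q[:,2]>-70)&(q[:,2]<80)
    s=q[m]; s=s[np.argsort(s[:,0])]; print(lo,len(s)); print(np.round(s[::4]).astype(int).tolist())
E
```

```text
30 257
[[-69, 31, 29], [-69, 36, 39], [-68, 32, 38], [-68, 32, 31], [-68, 30, 30], [-68, 30, 32], [-68, 37, 39], [-68, 41, 32], [-68, 33, 40], [-68, 39, 31], [-67, 34, 23], [-67, 40, 44], [-67, 39, 37], [-67, 32, 24], [-67, 33, 37], [-67, 39, 79], [-67, 33, 30], [-66, 37, 34], [-66, 35, 72], [-66, 32, 66], [-66, 37, 78], [-66, 32, 74], [-66, 35, 79], [-65, 38, 72], [-65, 33, 68], [-65, 40, 76], [-64, 31, 60], [-63, 40, 49], [-61, 38, 57], [-60, 40, 63], [-60, 33, 40], [-59, 41, 67], [-56, 40, 78], [-52, 40, 77], [-36, 31, -19], [-33, 31, -14], [-30, 33, -11], [-29, 33, -14], [-27, 32, -10], [-25, 35, -7], [-24, 34, -7], [-22, 31, -5], [-21, 31, -3], [-20, 38, -3], [-20, 30, -2], [-18, 31, -1], [-17, 40, 1], [-16, 34, -1], [-15, 37, 1], [-12, 40, 2], [-9, 40, 7], [6, 40, 22], [7, 32, 25], [7, 34, 21], [9, 38, 24], [11, 32, 25], [25, 40, 7], [26, 35, -10], [27, 33, -13], [27, 34, -6], [27, 38, -3], [28, 37, -1], [28, 38, 11], [29, 33, -10], [30, 34, 12]]
-41 213
[[-70, -36, 46], [-69, -41, 51], [-68, -32, 40], [-68, -30, 23], [-68, -34, 39], [-68, -33, 80], [-68, -38, 28], [-68, -30, 36], [-67, -36, 40], [-67, -38, 32], [-67, -35, 36], [-67, -33, 30], [-67, -32, 72], [-67, -38, 45], [-66, -36, 76], [-66, -32, 73], [-66, -34, 70], [-66, -31, 68], [-66, -31, 75], [-66, -41, 45], [-65, -33, 74], [-65, -32, 40], [-65, -34, 39], [-64, -40, 49], [-63, -35, 44], [-63, -39, 48], [-62, -37, 46], [-61, -39, 57], [-61, -38, 47], [-60, -37, 44], [-59, -38, 60], [-59, -41, 47], [-58, -37, 58], [-57, -35, 41], [-55, -37, 45], [-53, -33, 42], [-53, -39, 45], [-51, -36, 45], [-50, -38, 46], [-49, -35, 31], [-48, -37, 32], [-48, -38, 27], [-47, -32, 22], [-47, -38, 28], [-42, -32, -24], [-41, -33, -23], [-41, -37, -23], [-40, -33, -20], [-38, -38, -21], [-37, -39, -19], [-36, -39, -18], [-36, -32, -18], [-34, -40, -15], [-33, -37, -17]]
```

Fitting the depth cloud gives a slope of about 0.76 rad, which agrees with contact at the finger's far corner. It needs to go a little further in and down.

```bash
python3 -m inch '[{"dx":-1,"dy":0,"dz":1,"rx":0,"ry":0,"rz":0,"hand":1},{"dx":-1,"dy":0,"dz":1,"rx":0,"ry":0,"rz":0,"hand":1},{"dx":0,"dy":0,"dz":0,"rx":0,"ry":0,"rz":0,"hand":1}]'; python3 -m inch '[{"dx":-1,"dy":0,"dz":1,"rx":0,"ry":0,"rz":0,"hand":1},{"dx":-1,"dy":0,"dz":1,"rx":0,"ry":0,"rz":0,"hand":1},{"dx":0,"dy":0,"dz":0,"rx":0,"ry":0,"rz":0,"hand":1}]';  python3 -m inch '[{"dx":0,"dy":0,"dz":1,"rx":0,"ry":0,"rz":0,"hand":1},{"dx":0,"dy":0,"dz":0,"rx":0,"ry":0,"rz":0,"hand":1}]'
cat > ang.py <<'E'
from h import *
import sys
t=sys.argv[1]; togo(2)
im,d=bot.grab_frame("scene"); cv2.imwrite(f"pics/scene{t}.png",cv2.resize(im[200:380,180:470,::-1],None,fx=2.5,fy=2.5))
c=bot.get_calibration("scene"); q=hframe(cloud(c,d)).reshape(-1,3)
for lo,hi in [(25,38),(-38,-25),(-25,25)]:
    s=q[(q[:,1]>lo)&(q[:,1]<hi)&(q[:,0]>-60)&(q[:,0]<15)&(q[:,2]>-60)&(q[:,2]<32)]
    # dist of surface from hinge =12: z cos - x sin = 12
    th=np.linspace(0,1.1,221); n=[(np.abs(s[:,2]*np.cos(a)-s[:,0]*np.sin(a)-12)<2).sum() for a in th]; i=int(np.argmax(n)); print(lo,len(s),"theta",th[i],n[i])
    if n[i]>15:
        k=s[np.abs(s[:,2]*np.cos(th[i])-s[:,0]*np.sin(th[i])-12)<4]; print(" fit slope",np.arctan(np.polyfit(k[:,0],k[:,2],1)[0]))
E
python3 ang.py 4
```

```text
clock: 9.05
position: [0.5648, 0.126, 0.0468]
tool_rot: [-3.141, -0.001, -3.11]
force: [-3.2, -0.1, 0.8]
grip_width: -0.0002
clock: 9.35
position: [0.5672, 0.1261, 0.0449]
tool_rot: [-3.142, -0.0, -3.111]
force: [-3.9, 0.5, -0.0]
grip_width: -0.0001
clock: 9.55
position: [0.5676, 0.1261, 0.0442]
tool_rot: [3.141, 0.001, -3.111]
force: [-1.4, -0.6, 0.5]
grip_width: 0.0002
clk 9.55 pos [0.5676 0.1261 0.0442] rpy [ 3.141e+00  1.000e-03 -3.111e+00] F [-1.41 -0.62  0.53] w 0.0002 togo mm [  7.8   0.3 -55.8] rot [ 0.     0.001 -0.001]
25 116 theta 0.875 95
 fit slope 0.8762831417589365
-38 64 theta 0.895 33
 fit slope 0.7735141964107982
-25 328 theta 0.895 129
 fit slope 0.8855793960271559
```

View pics/scene4.png

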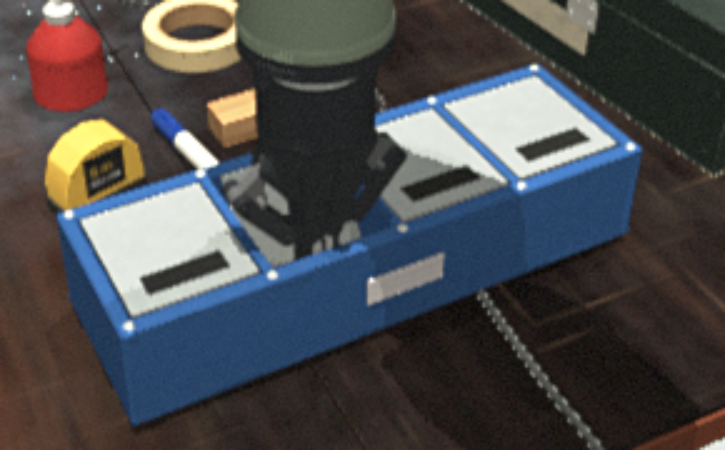

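The flap is at about 0.88 rad, with light contact forces. I'll go slightly further, then back off: first towards the robot, then up.

```bash
python3 -m inch '[{"dx":0,"dy":0,"dz":1,"rx":0,"ry":0,"rz":0,"hand":1},{"dx":0,"dy":0,"dz":0.5,"rx":0,"ry":0,"rz":0,"hand":1},{"dx":0,"dy":0,"dz":0,"rx":0,"ry":0,"rz":0,"hand":1}]'; python3 ang.py 5
```

```text
clock: 9.9
position: [0.5672, 0.1261, 0.0426]
tool_rot: [-3.142, 0.0, -3.11]
force: [-0.1, -0.0, 1.1]
grip_width: 0.0
clk 9.9 pos [0.5672 0.1261 0.0426] rpy [-3.142  0.    -3.11 ] F [-0.07 -0.02  1.1 ] w 0.0 togo mm [  7.5   0.2 -57.4] rot [-0.  0. -0.]
25 110 theta 0.91 86
 fit slope 0.9005164487050069
-38 61 theta 0.91 32
 fit slope 0.8501430594434236
-25 301 theta 0.915 124
 fit slope 0.9113164242762407
```

```bash
python3 -m inch '[{"dx":1,"dy":0,"dz":-1,"rx":0,"ry":0,"rz":0,"hand":1},{"dx":2,"dy":0,"dz":-3,"rx":0,"ry":0,"rz":0,"hand":1},{"dx":1,"dy":0,"dz":-6,"rx":0,"ry":0,"rz":0,"hand":1},{"dx":0,"dy":0,"dz":-12,"rx":0,"ry":0,"rz":0,"hand":1},{"dx":0,"dy":0,"dz":-20,"rx":0,"ry":0,"rz":0,"hand":1},{"dx":0,"dy":0,"dz":-25,"rx":0,"ry":0,"rz":0,"hand":1},{"dx":10,"dy":0,"dz":-30,"rx":0,"ry":0,"rz":0,"hand":1},{"dx":25,"dy":0,"dz":-30,"rx":0,"ry":0,"rz":0,"hand":1},{"dx":25,"dy":0,"dz":-20,"rx":0,"ry":0,"rz":0,"hand":1},{"dx":0,"dy":0,"dz":0,"rx":0,"ry":0,"rz":0,"hand":1}]'; python3 ang.py 6
```

```text
clock: 10.95
position: [0.502, 0.1243, 0.1932]
tool_rot: [3.14, 0.003, -3.11]
force: [0.8, 0.7, -1.0]
grip_width: -0.0
clk 10.95 pos [0.502  0.1243 0.1932] rpy [ 3.14e+00  3.00e-03 -3.11e+00] F [ 0.79  0.69 -0.99] w -0.0 togo mm [-57.4  -0.1  93.4] rot [0.001 0.003 0.   ]
25 243 theta 0.89 208
 fit slope 0.8962721743787941
-38 280 theta 0.915 243
 fit slope 0.906254817089806
-25 1106 theta 0.91 946
 fit slope 0.9002563402116169
```

View pics/scene6.png

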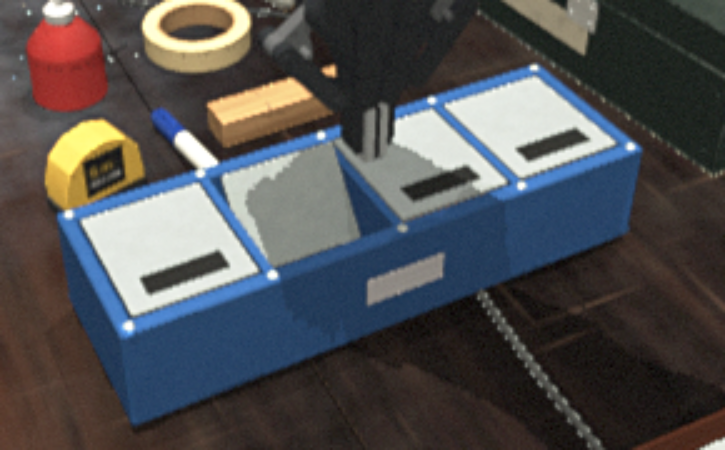

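The crop shows flap 2 standing open at about 0.90 rad with the fingers clear, and the tape, marker and block in place. I'll wait a second and check again.

```bash
python3 -m inch '[{"dx":0,"dy":0,"dz":-10,"rx":0,"ry":0,"rz":0,"hand":1},{"dx":0,"dy":0,"dz":0,"rx":0,"ry":0,"rz":0,"hand":1},{"dx":0,"dy":0,"dz":0,"rx":0,"ry":0,"rz":0,"hand":1},{"dx":0,"dy":0,"dz":0,"rx":0,"ry":0,"rz":0,"hand":1},{"dx":0,"dy":0,"dz":0,"rx":0,"ry":0,"rz":0,"hand":1},{"dx":0,"dy":0,"dz":0,"rx":0,"ry":0,"rz":0,"hand":1},{"dx":0,"dy":0,"dz":0,"rx":0,"ry":0,"rz":0,"hand":1},{"dx":0,"dy":0,"dz":0,"rx":0,"ry":0,"rz":0,"hand":1}]'; python3 ang.py 7
python3 - <<'E'
from h import *
im,d=bot.grab_frame("top"); a=cv2.imread("pics/top0.png").astype(int)[:,:,::-1]
df=np.abs(im.astype(int)-a).max(2)[140:225,215:380]; print("changed px behind box",(df>60).sum())
print(bot.job_done())
E
```

```text
clock: 11.8
position: [0.5031, 0.1241, 0.1995]
tool_rot: [-3.142, -0.0, -3.11]
force: [0.1, -0.6, -0.7]
grip_width: 0.0001
clk 11.8 pos [0.5031 0.1241 0.1995] rpy [-3.142 -0.    -3.11 ] F [ 0.14 -0.55 -0.69] w 0.0001 togo mm [-56.6   0.3  99.5] rot [-0.    -0.    -0.001]
25 242 theta 0.875 205
 fit slope 0.8964074833993471
-38 276 theta 0.905 240
 fit slope 0.8991647364736002
-25 1114 theta 0.905 957
 fit slope 0.9023381163382822
changed px behind box 0
the job is handed in; nothing more can be done
None
```

Flap 2 is the loose one. It is open to about 0.90 rad, against its stop at 0.95, and the job was handed in at about 12 s.

- **Finding it:** I pressed flap 1's pad first. It did not move at about 10 N, so its well is packed. Flap 2 rocked at about 2–3 N. I did not press flaps 3 and 4, since flap 2 had already given.
- **Opening it:** I pushed flap 2 down at its pad with the closed fingertips. Forces stayed around 4 N or less, and I then withdrew clear of it.
- **Last checks:** The depth fit read about 0.90 rad right after withdrawing and again about 0.85 s later. The robot was touching nothing. The top view showed no change around the tape measure, marker and wooden block. No check failed or disagreed, apart from a small spread of 0.875–0.915 rad between fit strips.

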